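Press a brass insert home in a lever press and hold it down

TASK

One of the three wooden blocks still has its brass insert standing up out of the top. Set that block down flat between the locating pins of the green lever press, then swing the press's lever down by its black ball knob until it is hard down on its stop, so that the plunger drives the insert fully home. Finish while still holding the lever down on its stop (the glue is setting and the lever springs back up if let go); leave the two finished blocks and everything else on the bench where they are.

Things in the scene. Friction and masses are not known exactly. Their poses are not given: they have to be found in the camera images.
- block: The block to press: light hardwood, 64 (its x) x 34 (its y) x 38 (its z, up) mm, about 95 g, edges rounded, two countersunk screw holes in its top. Origin: centre of its underside. A brass insert sits in the middle of its top. It is loose on the bench.
- insert (a joint): How far that block's insert is pressed in, m: a brass flange 17 mm wide, 2 mm thick, on a 12 mm barrel, upright in the middle of the block's top. At 0 the flange's underside stands 8 mm above the wood; at 0.008 it is home, flange on the wood. Starts between 0 and 0.0015. A stiff glued fit: takes a steady push of about 9 N and stays where it is left.
- press: Lever press, immovable: green base plate 215 x 104 x 12 mm. Origin on the bench under the middle of the nest; the plate reaches 75 mm in front of it (-x, to the robot) and 140 mm behind (+x). z up. The lever's pivot lies along the press's y, 85 mm behind the origin, 56 mm above the bench, in two green cheeks 72 mm high. A stop screw with rubber top stands 54 mm behind the origin, 86 mm high.
- nest (a point): Centre of the nest's floor, 16 mm above the bench; axes as the press. Eight steel pins, 8 mm thick, 15 mm high, domed, leave 2 mm to spare round the block: at x = +-38, y = +-9 mm (ends) and x = +-24, y = +-23 mm (long sides). The block's long side (x) goes along the nest's x, either way round; its long sides are free of pins for 20 mm either side of the middle, where fingers fit.
- lever (a joint): Lever angle, rad: 0 = standing up (a spring keeps it there and brings it back when let go), 1.45 = hard down on the stop. With L = 1.45 - reading, the knob's centre lies, from the pivot in the press's frame, at x = -0.180 cos L + 0.0465 sin L, z = 0.180 sin L + 0.0465 cos L. On the stop with a block under the plunger the knob pushes up with about 15 N.
- ball_knob: Black ball knob at the lever's end, 32 mm diameter, origin at its centre. Lever up: about 240 mm above the bench, 110 mm behind the nest's centre; lever down on its stop: 102 mm above the bench, 95 mm in front of the nest's centre. It can be pinched from above along the press's y (the pivot's direction) and then turns between the fingers as the lever swings.
- plunger: Spring plunger under the lever's bar: 20 mm black rubber foot on a steel pin with a coil spring. Origin: middle of the foot's underside. Lever down: upright over the nest's centre; gives up to 12 mm (6 N, then 2.5 N more per mm) and presses a seated insert with about 20 N. Lever up: points toward the robot, 70 mm behind the nest's centre, 140 mm above the bench.
- done_block_1: A finished block of the same make and size, its insert already home (flange on the wood). Origin: centre of its underside. Leave it alone.
- done_block_2: The other finished block, the same. Leave it alone.
- hex_key: Small black L-shaped hex key, 22 x 75 x 5 mm, lying behind the blocks. Leave it alone. Origin under its centre.
- tape: Green tape measure, 32 x 70 x 54 mm, behind the press on the left. Leave it alone. Origin under its centre.
- sanding_pad: Grey foam sanding pad, 38 x 52 x 13 mm, lying near the bench edge. Leave it alone. Origin under its centre.
Not all that is in view belongs to the job. What is shaped like the block but purple is not meant.

How it is judged:
By the outcome, as a careful person would: the job done as asked, in the order asked, and still so for the second after the job is handed in, while the arm keeps its last pose, push and grip.
It also fails if it takes over 56 s, if anything falls off the work surface, if the arm or the gripper's body presses on something with over 40 N, if the wrist force passes 120 N, or if a joint passes its speed limit or range.

ROBOT

A 6-joint arm with a two-finger parallel gripper is mounted at the origin on a cart in front of the work surface, level with it; the furniture and walls round the work are solid. World frame = base frame: x ahead of the robot, y to its left, z up, the work surface at z = 0. Lengths are in m, angles in rad, forces in N, time in s.
With the tool pointing down it reaches from about 0.35 to 0.975 m from the base axis. Payload 4.9 kg.
Tool frame: the origin (TCP) lies at the very end of the fingers, on their centre line; the grasp point (between the pads) lies manip.tcp_to_grasp behind it (manip.tcp_to_grasp is the distance from the TCP to the grasp point, in m); z points along the fingers, y is the line along which they close (so a half turn about z gives the same grasp; the last joint's range is limited). The gripper opens to 85 mm and grips with 20 to 120 N. Pads are 22 mm wide; open, the fingers measure 114 mm over their backs; the gripper's body (76 mm by 85 mm) begins 54 mm behind the grasp point. The pads swing forward as they close: fully open they stand 13 mm farther back than shut.
Start: joints at [1.034, 0.053, 1.613, -0, 1.476, -0.119], TCP at [0.254, 0.571, 0.231] pointing down, gripper open.
Joint ranges: [-3.01, 3.01], [-1.01, 2.22], [0.06, 2.58], [-1.02, 4.17], [0.09, 2.62], [-3.14, 3.14]. Speed limits (rad/s): [2.57, 2.57, 3.14, 3.14, 3.14, 3.14].

INTERFACE

Orientations are given as a rotation vector (axis times angle).
In Python, from plant import manip gives the robot as it stands.
- The arm moves only by the tool play_rows, never from a script. Its argument "motion" is a list that holds one entry, the list of rows, each a list of 7 numbers: the turn, a rotation vector about the world's x, y, z in rad, then the shift along the world's x, y, z in m, then the closure, from -1 (fully open) to 1 (shut), so that 0 is half open. A call has 1 to 20 rows; each row is the pose to reach, as a shift and turn from the pose commanded when the call began; what a row does not reach only later rows make up. A row lasts 1/12 s, in which the tool goes at most 41.7 mm and 7.16 degrees, less where a joint would pass 70% of its speed; a pose out of reach is approached as far as the arm can. A call with a gripper value outside its range is refused whole. The fingers move at their own pace and stop on an object; "squeeze" is the grip in N (left out, the last holds). Time passes only in rows, so rows that repeat a pose let the fingers close. It gives the time, the measured TCP pose, the force, the opening and the grip force at its end, in the units of the state.
- manip.observe(): the state, without advancing time (a new reading comes with each control period).
- manip.snapshot(name): name is "scene" or "top" or "wrist"; returns the picture (420x560x3 uint8, red, green, blue); there is no depth.
- manip.get_calibration(name): a dict with "fx", "fy", "cx", "cy" (pixels), "R" (3x3) and "t" (3): a world point X has camera coordinates R X + t. Camera axes: x right, y down, z forward; pixel columns grow to the right and rows downward; lengths in m; the calibration is good to about 2 mm. The wrist camera is an equidistant fisheye: a pixel r from the principal point sees the ray r / f radians off the axis. A picture is of the moment at which its call begins: read the wrist's pose just before it. get_calibration takes no time and is no camera call; for the wrist camera it gives the pose at the moment of the call.
- manip.close_job(): hands the job in; it is judged then, once.
The state is a dict: "time_s": time; "q": joint angles; "joint_vel": joint speeds; "joint_efforts": joint torques, N m; "ee_pos": TCP position; "eef_rot": TCP orientation; "ft_force": force on the tool from outside, world axes, zero at the start; "moment": the same for the moment, N m; "grip_width": opening from 0.0 (shut) to 1.0 (fully open); "finger_force": force on a finger pad.
Only numpy, scipy, OpenCV 4.12 (cv2) and the standard library are available. Lean on these libraries where they do the work, as an engineer would, in place of code of your own. Each camera call takes 0.05 s, during which the arm holds its last target. There are 200 camera calls.

## Working session

There is one attempt and no reset: what is moved stays moved. The work goes in short steps, Python scripts to look and compute and a tool call to move; the robot and the scene stay as the last step left them, time stands still between calls to the robot, and variables do not carry over. Pictures are saved under pics/ and viewed, at most 10 in all, crops included, and the job is handed in when it is done.

Besides the shell and the picture viewer there is one more tool, called after "Request:" as a command line: name --argument value ..., lists and objects as JSON in quotes. play_rows: Moves the arm, as the interface text tells. Its arguments: {"type":"object","properties":{"motion":{"type":"array"},"squeeze":{"type":"number"}},"required":["motion"]}

```bash
mkdir -p pics
python3 - <<'E'
from plant import manip
import cv2,numpy as np
print(manip.tcp_to_grasp, manip.observe())
for n in("scene","top"):
    im=manip.snapshot(n); cv2.imwrite(f"pics/{n}0.png",im[...,::-1]); c=manip.get_calibration(n)
    print(n,{k:np.round(v,4).tolist() for k,v in c.items()})
a=cv2.imread("pics/scene0.png");b=cv2.imread("pics/top0.png")
E
```

```text
0.0187 {'time_s': 0.0, 'q': array([ 1.03398384e+00,  5.33869602e-02,  1.61431927e+00, -2.82035335e-05,
        1.47597169e+00, -1.18992701e-01]), 'joint_vel': array([ 1.90806809e-03,  7.74287087e-04, -1.63201731e-04,  8.67249714e-04,
       -2.79801751e-04,  8.27381628e-05]), 'joint_efforts': array([ 1.66406617e-04, -3.93711913e+01, -3.70162332e+01, -1.29897562e-04,
        7.08896274e-03,  1.45495818e-06]), 'ee_pos': array([0.25328509, 0.57069081, 0.23002925]), 'eef_rot': array([-0.65140804, -3.07265521,  0.00311458]), 'ft_force': array([-0.13782667,  0.67133809, -0.35768198]), 'moment': array([0.01239699, 0.02951579, 0.02548591]), 'finger_force': 0.0, 'grip_width': 1.002858807322892}
scene {'fx': 459.9501, 'fy': 459.9501, 'cx': 275.6652, 'cy': 211.2308, 'R': [[-0.1943, -0.9808, -0.0167], [-0.7786, 0.1646, -0.6055], [0.5967, -0.1046, -0.7956]], 't': [0.0771, 0.5782, 0.7719]}
top {'fx': 461.1027, 'fy': 461.1027, 'cx': 277.7446, 'cy': 207.5441, 'R': [[-0.0104, -0.9999, -0.0025], [-0.8294, 0.01, -0.5585], [0.5585, -0.0038, -0.8295]], 't': [-0.0556, 0.5839, 0.934]}
```

View pics/top0.png

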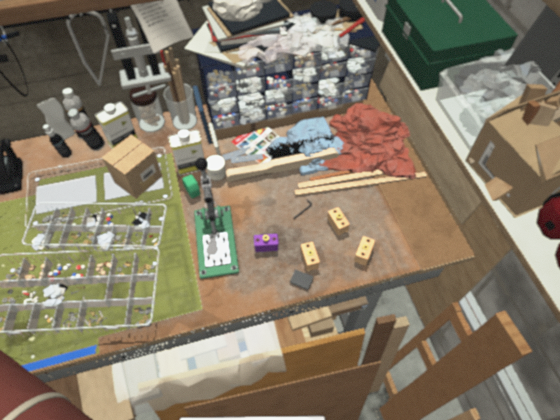

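View pics/scene0.png

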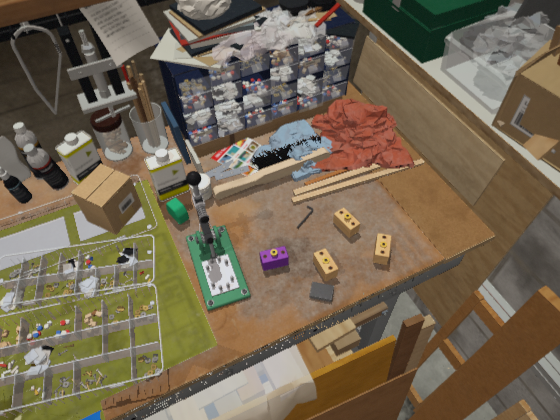

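The scene view shows wooden blocks at (347,221), (326,263) and (383,248). A purple decoy is at (273,257), the press at about (217,265) and the knob at (194,178). I'll enlarge the candidates to see which insert stands proud.

Run:
```python
import cv2,numpy as np
a=cv2.imread("pics/scene0.png");b=cv2.imread("pics/top0.png")
A=cv2.resize(a[200:285,305:405],(400,340)[:2],interpolation=cv2.INTER_CUBIC)
B=cv2.resize(b[200:275,293:383],(400,340),interpolation=cv2.INTER_CUBIC)
A2=cv2.resize(a[215:310,180:260],None,fx=3,fy=2.7,interpolation=cv2.INTER_CUBIC)
B2=cv2.resize(b[200:280,190:245],None,fx=3.2,fy=3.2,interpolation=cv2.INTER_CUBIC)
bot=np.zeros((258,800,3),np.uint8)
bot[:min(258,A2.shape[0]),:A2.shape[1]]=A2[:258]; bot[:min(258,B2.shape[0]),400:400+B2.shape[1]]=B2[:258]
cv2.imwrite("pics/crop1.png",np.vstack([np.hstack([A,B]),bot]))
for n,im in(("scene",a),("top",b)):
    h=cv2.cvtColor(im,cv2.COLOR_BGR2HSV)
    m=cv2.inRange(h,(12,90,150),(28,255,255)); x0=(300,190,410,290)if n=="scene"else(295,200,385,280)
    k=np.zeros_like(m);k[x0[1]:x0[3],x0[0]:x0[2]]=m[x0[1]:x0[3],x0[0]:x0[2]]
    for c in cv2.findContours(k,0,2)[0]:
        if cv2.contourArea(c)>60: print(n,cv2.boundingRect(c),cv2.contourArea(c),cv2.minAreaRect(c))
```

```text
scene (355, 271, 44, 19) 248.5 ((375.99945068359375, 282.1483459472656), (14.656665802001953, 44.143653869628906), 69.67686462402344)
scene (360, 249, 14, 9) 64.5 ((366.5, 253.0), (8.0, 13.0), 90.0)
scene (314, 248, 24, 26) 314.0 ((325.5, 260.5), (26.410781860351562, 14.062883377075195), 59.03623962402344)
scene (375, 233, 17, 24) 296.0 ((382.7900085449219, 244.469970703125), (14.707822799682617, 22.76883888244629), 8.130102157592773)
scene (334, 208, 26, 22) 267.5 ((346.5000305175781, 218.00003051757812), (24.748737335205078, 12.020814895629883), 45.0)
scene (393, 207, 17, 27) 171.5 ((403.55584716796875, 218.71824645996094), (28.7161865234375, 10.478888511657715), 49.08561706542969)
top (301, 242, 19, 24) 101.0 ((309.95001220703125, 253.34999084472656), (23.400854110717773, 14.862702369689941), 71.56504821777344)
top (352, 240, 23, 20) 64.5 ((366.1000061035156, 252.30001831054688), (12.271439552307129, 26.536989212036133), 57.528804779052734)
top (328, 208, 22, 22) 141.0 ((338.4295959472656, 218.2238006591797), (21.750473022460938, 12.978181838989258), 57.2647705078125)
```

View pics/crop1.png

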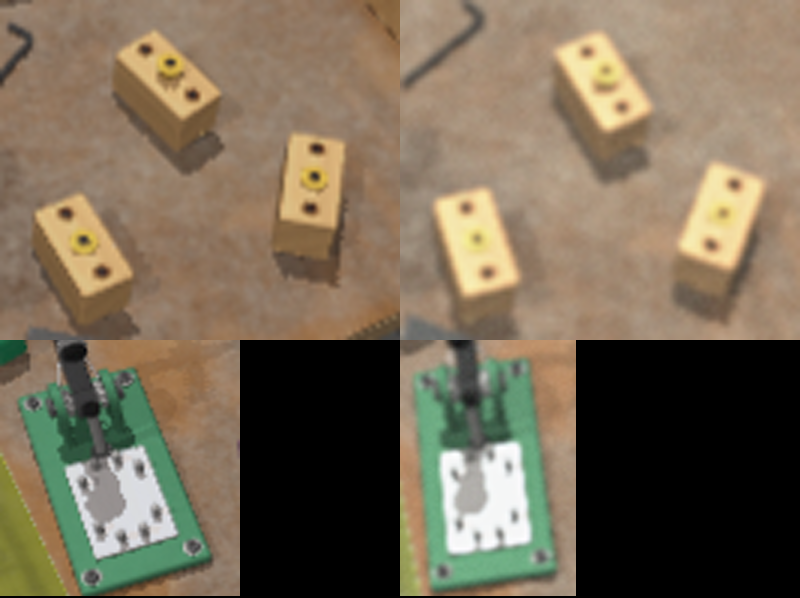

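The back block is the one: scene (347,218), top (338,217). Its flange is displaced up from the line between its screw holes, and barrel and shadow show beneath it. The other two inserts sit exactly between their holes. Next: rough positions of the block and the press.

```bash
cat > h.py <<'E'
from plant import manip
import cv2,numpy as np
from scipy.spatial.transform import Rotation as Rn
def cast(c,px,z,fish=False):
    px=np.atleast_2d(px).astype(float); d=(px-[c["cx"],c["cy"]])/[c["fx"],c["fy"]]
    if fish:
        r=np.linalg.norm(d,axis=1,keepdims=True)+1e-12; v=np.hstack([d/r*np.sin(r),np.cos(r)])
    else: v=np.hstack([d,np.ones((len(d),1))])
    R=np.array(c["R"]);o=-R.T@np.array(c["t"]); w=v@R
    return o+w*((z-o[2])/w[:,2:])
def proj(c,X,fish=False):
    p=np.atleast_2d(X)@np.array(c["R"]).T+np.array(c["t"])
    if fish:
        r=np.linalg.norm(p[:,:2],axis=1,keepdims=True);th=np.arctan2(r,p[:,2:]);d=p[:,:2]/r*th
    else: d=p[:,:2]/p[:,2:]
    return d*[c["fx"],c["fy"]]+[c["cx"],c["cy"]]
E
python3 - <<'E'
from h import *
np.set_printoptions(precision=4,suppress=True)
s=manip.get_calibration("scene");t=manip.get_calibration("top")
for c,p in((s,[(341.25,212.25),(353,223.5)]),(t,[(335.1,211.25),(342.95,223.4)])):
    P=cast(c,p,.038);d=P[1]-P[0];print("block",P.mean(0),np.arctan2(d[1],d[0]),np.linalg.norm(d))
for c,p in((s,[(210.7,302.8),(244.3,291.7),(191,238.3),(221.7,229.4)]),(t,[(203.4,271.4),(234,266.6),(198.4,213),(227,208.8)])):
    P=cast(c,p,.014);print("screws",P[:,:2].tolist(),P.mean(0));d=P[2:].mean(0)-P[:2].mean(0);print(np.arctan2(d[1],d[0]),np.linalg.norm(d))
w=manip.get_calibration("wrist");R=np.array(w["R"]);print("cam",w["fx"],-R.T@w["t"],R)
o=manip.observe();Rt=Rn.from_rotvec(o["eef_rot"]).as_matrix();print(Rt);print("cam in tool",Rt.T@(-R.T@w["t"]-o["ee_pos"]))
E
```

```text
block [ 0.643  -0.2314  0.038 ] -2.7020155760864615 0.04381594134817196
block [ 0.6435 -0.2302  0.038 ] -2.7136456327712057 0.04371417961718298
screws [[0.49305650078853674, 0.13065474236490127], [0.5051757882347634, 0.051772934351838565], [0.6785771117100496, 0.15957580985275774], [0.6897539482680201, 0.08095278723527358]] [0.5916 0.1057 0.014 ]
0.15571668889808868 0.18731578764897397
screws [[0.4960056787371918, 0.13249913128474455], [0.5089356110447912, 0.05350626235320479], [0.677987525157929, 0.1610750774124798], [0.6912754469288176, 0.08111761084860147]] [0.5936 0.107  0.014 ]
0.15301881267883222 0.18431447330204415
cam 325.19226210127806 [0.1924 0.5979 0.3728] [[ 0.4065  0.9137 -0.0032]
 [ 0.8815 -0.3913  0.2642]
 [ 0.2402 -0.1102 -0.9645]]
[[-0.914   0.4057 -0.0009]
 [ 0.4057  0.914  -0.0016]
 [ 0.0002 -0.0019 -1.    ]]
cam in tool [ 0.0666 -0.0002 -0.1426]
```

Request:
play_rows --motion '[[[0,0,0.1,0.03,-0.035,0.02,-1],[0,0,0.2,0.05,-0.07,0.02,-1],[0,0,0.3,0.07,-0.11,0.02,-1],[0,0,0.4,0.09,-0.15,0.02,-1],[0,0,0.5,0.11,-0.185,0.02,-1],[0,0,0.572,0.13,-0.22,0.02,-1],[0,0,0.572,0.246,-0.481,0.02,-1],[0,0,0.572,0.246,-0.481,0.02,-1],[0,0,0.572,0.246,-0.481,0.02,-1],[0,0,0.572,0.246,-0.481,0.02,-1],[0,0,0.572,0.246,-0.481,0.02,-1],[0,0,0.572,0.246,-0.481,0.02,-1],[0,0,0.572,0.246,-0.481,0.02,-1],[0,0,0.572,0.246,-0.481,0.02,-1],[0,0,0.572,0.246,-0.481,0.02,-1],[0,0,0.572,0.246,-0.481,0.02,-1],[0,0,0.572,0.246,-0.481,0.02,-1]]]'

```text
time_s: 1.52
ee_pos: [0.499, 0.0913, 0.251]
eef_rot: [0.244, -3.131, -0.001]
ft_force: [0.8, 0.2, -0.1]
grip_width: 0.999
finger_force: 0.0
```

Run:
```python
from h import *
import pickle
c=manip.get_calibration("wrist");im=manip.snapshot("wrist");o=manip.observe()
print(o["time_s"],o["ee_pos"],o["eef_rot"],o["joint_vel"])
pickle.dump(c,open("w1.pkl","wb"));cv2.imwrite("pics/w1.png",im[...,::-1])
print(proj(c,[[.5605,.1014,.016],[.643,-.231,.038]],True))
```

```text
1.5667 [0.49902877 0.09152182 0.25105561] [ 2.45162720e-01 -3.13154774e+00 -5.06661569e-04] [ 7.77318208e-03 -7.11375012e-05 -1.32827488e-03 -9.34943900e-04
 -1.30795516e-03 -2.95576727e-03]
[[272.63047573 228.52481345]
 [ 37.66893608 249.38459692]]
```

View pics/w1.png

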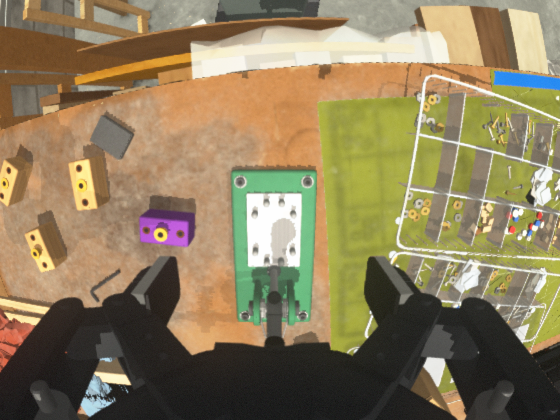

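The view shows the plate at columns 232-317 and the nest plate at (273,230). The plate's front edge is at row 170. The target block is at (42,245), with its insert offset. Now I'll fit the plate and nest plate on their planes.

Run:
```python
from h import *
import pickle
np.set_printoptions(precision=4,suppress=True)
c=pickle.load(open("w1.pkl","rb"));im=cv2.imread("pics/w1.png");h=cv2.cvtColor(im,cv2.COLOR_BGR2HSV)
roi=np.zeros(h.shape[:2],np.uint8);roi[150:330,222:328]=255
g=cv2.inRange(h,(60,100,40),(90,255,255))&roi
w=cv2.inRange(h,(0,0,150),(180,60,255))&roi; w[:190]=0;w[270:]=0
gc=max(cv2.findContours(g,0,1)[0],key=cv2.contourArea)[:,0]
L,Rr,F=[],[],[]
for r in range(190,295,3):
    x=np.where(g[r])[0]; L.append((x.min()-.5,r));Rr.append((x.max()+.5,r))
for q in range(245,306,3): F.append((q,np.where(g[:,q])[0].min()-.5))
def line(p,z):
    P=cast(c,p,z,True)[:,:2].astype(np.float32);v=cv2.fitLine(P,cv2.DIST_HUBER,0,.01,.01).ravel();return v[:2],v[2:]
for n,p in(("L",L),("R",Rr),("F",F)):
    d,q=line(p,.012);print(n,np.arctan2(d[1],d[0]),q)
    globals()[n]=(d,q)
yaw=np.mean([np.arctan(v[0][1]/v[0][0]) for v in(L,Rr)]+[np.arctan(-F[0][0]/F[0][1])]);u=np.array([np.cos(yaw),np.sin(yaw)]);v=np.array([-u[1],u[0]])
cy=(L[1]@v+Rr[1]@v)/2;print("yaw",yaw,"width",L[1]@v-Rr[1]@v,"nest",u*(F[1]@u+.075)+v*cy)
wc=np.vstack([k[:,0] for k in cv2.findContours(w,0,1)[0] if cv2.contourArea(k)>50]);P=cast(c,wc,.016,True)[:,:2].astype(np.float32)
a,b=P@u,P@v;print("white",a.min(),a.max(),b.min(),b.max(),u*(a.min()+a.max())/2+v*(b.min()+b.max())/2)
S=cast(c,[(240,182),(307,182),(246,315),(303,315)],.014,True)[:,:2];print(S,S.mean(0)-u*.0325)
# triangulated pin tops: predicted px
n=u*(F[1]@u+.075)+v*cy
pins=[(sx*.038,sy*.009)for sx in(-1,1)for sy in(-1,1)]+[(sx*.024,sy*.023)for sx in(-1,1)for sy in(-1,1)]
big=cv2.resize(im[185:285,225:325],(600,600),interpolation=cv2.INTER_CUBIC)
for X,Y in pins:
    for z,col in((.016,(255,0,0)),(.030,(0,0,255))):
        p=(proj(c,[[*(n+u*X+v*Y),z]],True)[0]-[225,185]+.5)*6;cv2.circle(big,tuple(int(k) for k in p),3,col,-1)
cv2.imwrite("pics/pins.png",big)
```

```text
L 0.15708882 [0.6039 0.0604]
R 0.15434682 [0.5607 0.1524]
F -1.4152267 [0.4899 0.1008]
yaw 0.28537059629464473 width -96.7707314347746 nest [-13.0394  46.4825]
white 0.5181625056479298 0.6211781902948497 -0.09875970793978274 -0.02129515465890193 [0.5635 0.1028]
[[0.5096 0.0541]
 [0.4972 0.1329]
 [0.693  0.0848]
 [0.681  0.1631]] [0.564  0.0996]
```

View pics/pins.png

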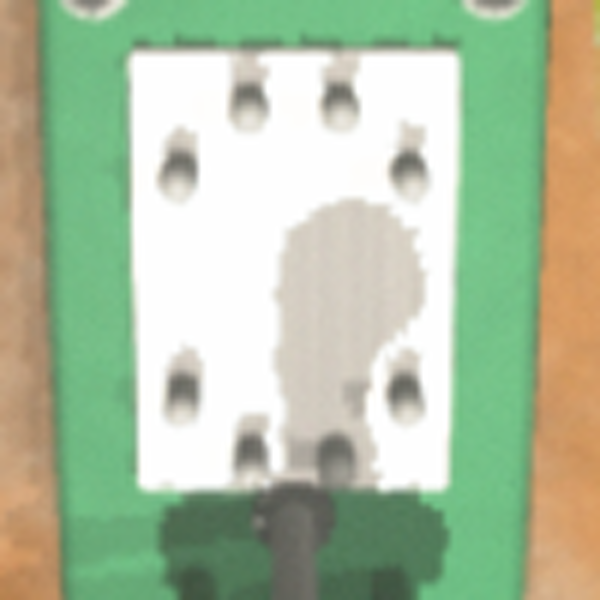

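Run:
```python
from h import *
import pickle
np.set_printoptions(precision=4,suppress=True)
c=pickle.load(open("w1.pkl","rb"))
yaw=.1557;u=np.array([np.cos(yaw),np.sin(yaw)]);v=np.array([-u[1],u[0]])
f=np.array([.4899,.1008]);l=np.array([.6039,.0604]);r=np.array([.5607,.1524])
print("edges: width",(r-l)@v,"nest",u*(f@u+.075)+v*((l+r)@v/2))
for T,z in(([(178,184),(408,183),(183,407),(405,406)],.028),):
    P=cast(c,np.array(T)/6+[225,185]-.5+.08,z,True)[:,:2];m=P.mean(0);print("pins",m,np.c_[(P-m)@u,(P-m)@v])
    T=[(248,115),(340,115)];P=cast(c,np.array(T)/6+[225,185]-.42,z,True)[:,:2];print("front ends",P.mean(0)+u*.038)
W=[(130,52),(460,52),(140,488),(450,488)];P=cast(c,np.array(W)/6+[225,185]-.42,.016,True)[:,:2];m=P.mean(0);print("white",m,np.c_[(P-m)@u,(P-m)@v])
```

```text
edges: width 0.09758619260553777 nest [0.5654 0.1037]
pins [0.5633 0.1029] [[-0.0236 -0.0226]
 [-0.0237  0.0224]
 [ 0.0237 -0.0224]
 [ 0.0236  0.0227]]
front ends [0.5638 0.103 ]
white [0.5635 0.1033] [[-0.0476 -0.0328]
 [-0.0476  0.0327]
 [ 0.0475 -0.0331]
 [ 0.0476  0.0332]]
```

Request:
play_rows --motion '[[[0,0,0.12,0.01,-0.03,0,-1],[0,0,0.24,0.03,-0.07,0,-1],[0,0,0.28,0.05,-0.11,0,-1],[0,0,0.28,0.08,-0.18,0,-1],[0,0,0.28,0.1,-0.26,0,-1],[0,0,0.28,0.12,-0.31,-0.02,-1],[0,0,0.28,0.12,-0.31,-0.05,-1],[0,0,0.28,0.12,-0.31,-0.05,-1],[0,0,0.28,0.12,-0.31,-0.05,-1],[0,0,0.28,0.12,-0.31,-0.05,-1],[0,0,0.28,0.12,-0.31,-0.05,-1],[0,0,0.28,0.12,-0.31,-0.05,-1],[0,0,0.28,0.12,-0.31,-0.05,-1]]]'

```text
time_s: 2.65
ee_pos: [0.6201, -0.218, 0.2025]
eef_rot: [-0.68, 3.066, -0.001]
ft_force: [-0.7, 0.0, 0.3]
grip_width: 0.999
finger_force: 0.0
```

Run:
```python
from h import *
import pickle
c=manip.get_calibration("wrist");im=manip.snapshot("wrist");o=manip.observe()
print(o["time_s"],o["ee_pos"],o["eef_rot"])
pickle.dump(c,open("w2.pkl","wb"));cv2.imwrite("pics/w2.png",im[...,::-1])
p=proj(c,[.643,-.231,.038],True)[0];print(p)
x,y=(p-50).astype(int);print(x,y)
cv2.imwrite("pics/w2c.png",cv2.resize(im[y:y+100,x:x+100,::-1],(600,600),interpolation=cv2.INTER_CUBIC))
```

```text
2.7 [ 0.62011479 -0.21813839  0.20266065] [-6.79824166e-01  3.06555935e+00 -1.51966258e-03]
[250.59194962 206.10271875]
200 156
```

View pics/w2c.png

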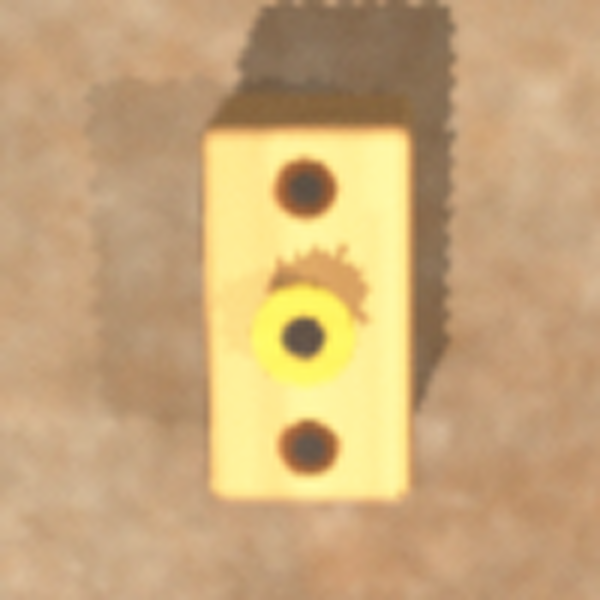

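The crop confirms it: the insert at (303,336) stands proud and casts a shadow. Screw holes are at (306,187) and (310,447), and the top's corners at (207,128), (410,128), (211,497) and (408,497).

Run:
```python
from h import *
import pickle
np.set_printoptions(precision=4,suppress=True)
c=pickle.load(open("w2.pkl","rb"))
C=lambda T:cast(c,np.array(T)/6+[200,156]-.42,.038,True)[:,:2]
H=C([(306,187),(310,447)]);d=H[1]-H[0];print("holes",H.mean(0),np.arctan2(d[1],d[0]),np.linalg.norm(d))
K=C([(207,128),(410,128),(211,497),(408,497)]);d=K[2:].mean(0)-K[:2].mean(0);print("corners",K.mean(0),np.arctan2(d[1],d[0]),np.linalg.norm(d),np.linalg.norm(K[0]-K[1]))
o=manip.observe();R=Rn.from_rotvec(o["eef_rot"]).as_matrix();print("tool y ang",np.arctan2(R[1,1],R[0,1]),o["ee_pos"])
```

```text
holes [ 0.6454 -0.2296] 0.43366907822706974 0.04417594224939543
corners [ 0.645  -0.2297] 0.42160413953464765 0.06279286937029553 0.0325462568955445
tool y ang 2.007255910243499 [ 0.6201 -0.2181  0.2027]
```

Request:
play_rows --motion '[[[0,0,0,0.025,-0.0115,0,-1],[0,0,0,0.025,-0.0115,-0.03,-1],[0,0,0,0.025,-0.0115,-0.07,-1],[0,0,0,0.025,-0.0115,-0.11,-1],[0,0,0,0.025,-0.0115,-0.15,-1],[0,0,0,0.025,-0.0115,-0.18,-1],[0,0,0,0.025,-0.0115,-0.194,-1],[0,0,0,0.025,-0.0115,-0.194,-1],[0,0,0,0.025,-0.0115,-0.194,-1],[0,0,0,0.025,-0.0115,-0.194,1],[0,0,0,0.025,-0.0115,-0.194,1],[0,0,0,0.025,-0.0115,-0.194,1],[0,0,0,0.025,-0.0115,-0.194,1],[0,0,0,0.025,-0.0115,-0.194,1],[0,0,0,0.025,-0.0115,-0.194,1],[0,0,0,0.025,-0.0115,-0.194,1],[0,0,0,0.025,-0.0115,-0.194,1]]]' --squeeze 40

```text
time_s: 4.12
ee_pos: [0.6457, -0.2317, 0.0092]
eef_rot: [-0.676, 3.066, -0.002]
ft_force: [-1.6, 1.3, 6.3]
grip_width: 0.388
finger_force: 41.9
```

Request:
play_rows --motion '[[[0,0,0,0,0,0.03,1],[0,0,0,0,0,0.07,1],[0,0,0,-0.01,0.01,0.1,1],[0,0,-0.05,-0.02,0.04,0.12,1],[0,0,-0.12,-0.03,0.08,0.12,1],[0,0,-0.2,-0.04,0.12,0.12,1],[0,0,-0.28,-0.055,0.16,0.12,1],[0,0,-0.28,-0.075,0.2,0.12,1],[0,0,-0.28,-0.09,0.24,0.12,1],[0,0,-0.28,-0.09,0.28,0.12,1],[0,0,-0.28,-0.085,0.31,0.12,1],[0,0,-0.28,-0.0825,0.335,0.12,1],[0,0,-0.28,-0.0825,0.335,0.1,1],[0,0,-0.28,-0.0825,0.335,0.1,1],[0,0,-0.28,-0.0825,0.335,0.1,1],[0,0,-0.28,-0.0825,0.335,0.1,1]]]'

```text
time_s: 5.45
ee_pos: [0.5618, 0.1031, 0.1072]
eef_rot: [0.241, -3.131, 0.0]
ft_force: [-0.5, 0.1, -0.8]
grip_width: 0.391
finger_force: 41.1
```

Run:
```python
from h import *
import pickle
c=manip.get_calibration("wrist");im=manip.snapshot("wrist");o=manip.observe()
print(o["time_s"],o["ee_pos"],o["eef_rot"],o["ft_force"],o["grip_width"])
R=Rn.from_rotvec(o["eef_rot"]).as_matrix();print("tool y",np.arctan2(R[1,1],R[0,1]),R[:,2])
pickle.dump((c,o),open("w3.pkl","wb"));cv2.imwrite("pics/w3.png",im[...,::-1])
p=proj(c,o["ee_pos"]+[0,0,.03],True)[0];x,y=(p-[70,70]).astype(int);x=max(x,0);y=max(min(y,280),0);print(p,x,y)
cv2.imwrite("pics/w3c.png",cv2.resize(im[y:y+140,x:x+140,::-1],(600,600),interpolation=cv2.INTER_CUBIC))
```

```text
5.5 [0.56229186 0.10292929 0.10774112] [-2.40064526e-01  3.13209857e+00 -2.76323654e-04] [-0.09728889 -0.6172446   0.1415313 ] 0.3908189550643542
tool y 1.7237902528990565 [ 3.20032939e-04 -1.51916910e-04 -9.99999937e-01]
[272.2418584  297.01952991] 202 227
```

View pics/w3c.png

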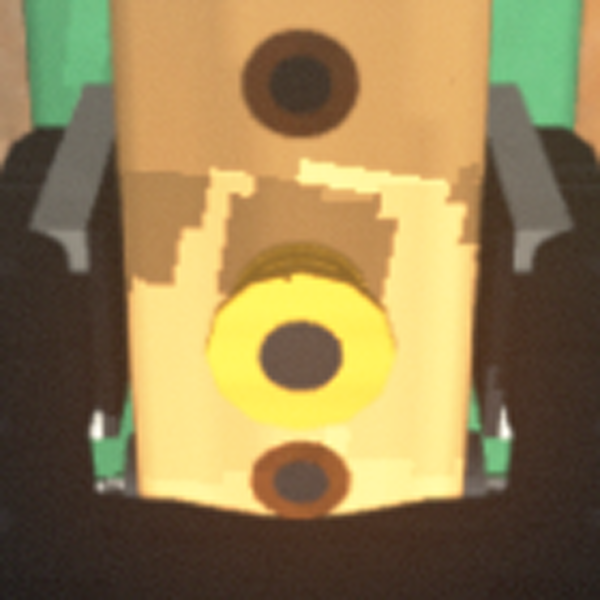

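The block is held squarely, with screw holes at (300,83) and (301,481) in the crop. I'll work out where its centre and yaw lie.

Run:
```python
from h import *
import pickle
np.set_printoptions(precision=4,suppress=True)
c,o=pickle.load(open("w3.pkl","rb"))
H=cast(c,np.array([(300,83),(301,481)])*14/60+[202,227]-.4,o["ee_pos"][2]+.0288,True)[:,:2];d=H[1]-H[0]
m=H.mean(0);print(m,np.arctan2(d[1],d[0]),np.linalg.norm(d),"to go",np.array([.5634,.103])-m, "with tcp", o["ee_pos"])
```

```text
[0.5627 0.1028] 0.15478964717303678 0.04382344416377632 to go [0.0007 0.0002] with tcp [0.5623 0.1029 0.1077]
```

Request:
play_rows --motion '[[[0,0,0,0.001,0,-0.02,1],[0,0,0,0.001,0,-0.045,1],[0,0,0,0.001,0,-0.058,1],[0,0,0,0.001,0,-0.065,1],[0,0,0,0.001,0,-0.07,1],[0,0,0,0.001,0,-0.075,1],[0,0,0,0.001,0,-0.078,1],[0,0,0,0.001,0,-0.078,1]]]'

```text
time_s: 6.17
ee_pos: [0.5633, 0.1037, 0.0294]
eef_rot: [-0.242, 3.132, -0.0]
ft_force: [-0.8, -0.7, -0.8]
grip_width: 0.39
finger_force: 41.1
```

Request:
play_rows --motion '[[[0,0,0,0,0,-0.002,1],[0,0,0,0,0,-0.004,1],[0,0,0,0,0,-0.0045,1],[0,0,0,0,0,-0.0045,1]]]'

```text
time_s: 6.5
ee_pos: [0.5634, 0.1038, 0.0252]
eef_rot: [-0.242, 3.132, -0.0]
ft_force: [-0.3, 0.8, -0.1]
grip_width: 0.392
finger_force: 41.2
```

Request:
play_rows --motion '[[[0,0,0,0,0,-0.001,1],[0,0,0,0,0,-0.0015,1],[0,0,0,0,0,-0.0015,1]]]'

```text
time_s: 6.75
ee_pos: [0.5634, 0.1038, 0.0252]
eef_rot: [0.242, -3.132, 0.0]
ft_force: [-5.2, -0.0, 10.8]
grip_width: 0.393
finger_force: 42.5
```

Request:
play_rows --motion '[[[0,0,0,0,0,0,-1],[0,0,0,0,0,0,-1],[0,0,0,0,0,0,-1],[0,0,0,0,0,0,-1],[0,0,0,0,0,0,-1],[0,0,0,0,0,0.02,-1],[0,0,0,0,0,0.05,-1],[0,0,0,-0.01,0,0.08,-1],[0,0,0,-0.03,-0.005,0.12,-1],[0,0,0,-0.06,-0.01,0.16,-1],[0,0,0,-0.08,-0.013,0.2,-1],[0,0,0,-0.08,-0.013,0.24,-1],[0,0,0,-0.08,-0.013,0.28,-1],[0,0,0,-0.08,-0.013,0.28,-1],[0,0,0,-0.08,-0.013,0.28,-1]]]'

```text
time_s: 8.0
ee_pos: [0.485, 0.0908, 0.309]
eef_rot: [-0.241, 3.122, -0.001]
ft_force: [0.0, -0.3, 0.2]
grip_width: 1.002
finger_force: 0.0
```

Run:
```python
from h import *
import pickle
np.set_printoptions(precision=4,suppress=True)
o=manip.observe();print(o["time_s"],o["ee_pos"],o["ft_force"])
out=[];cs={}
pts={}
for n in("scene","top","wrist"):
    c=manip.get_calibration(n);im=manip.snapshot(n)[...,::-1].copy();cs[n]=c
    k=proj(c,[.6716,.12,.24],n=="wrist")[0]; b=proj(c,[.5634,.103,.054],n=="wrist")[0];print(n,k,b)
    cv2.imwrite(f"pics/{n}4.png",im)
    m=(k+b)/2;s=60 if n!="wrist" else 90
    x,y=[int(max(0,v)) for v in m-s]; x=min(x,560-2*s);y=min(y,420-2*s);print("crop",x,y,s)
    out.append(cv2.resize(im[y:y+2*s,x:x+2*s],(400 if n!="wrist" else 400,)*2,interpolation=cv2.INTER_CUBIC))
cv2.imwrite("pics/c4.png",cv2.resize(np.hstack(out),(800,267)) if 0 else np.hstack([out[0],out[2]]))
```

```text
8.0 [0.485  0.0908 0.309 ] [ 0.0018 -0.341   0.1642]
scene [192.5599 177.8583] [217.0806 265.2217]
crop 144 161 60
top [201.6121 163.5139] [214.676  241.0685]
crop 148 142 60
wrist [272.4249 412.9422] [272.1865 238.7557]
crop 182 235 90
```

View pics/c4.png

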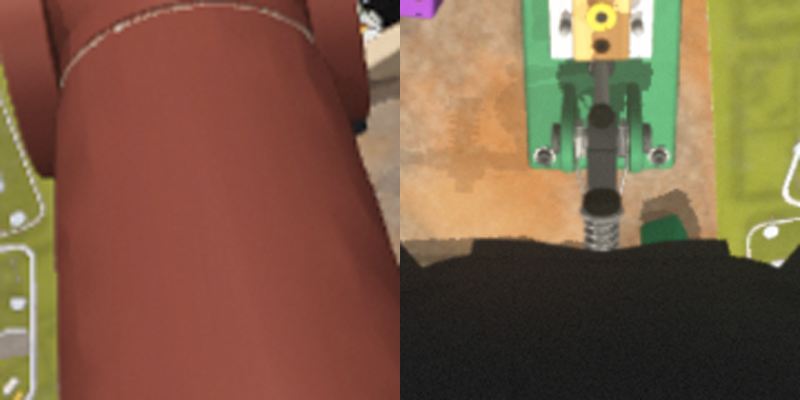

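Observed knob pixels (194,178) and (201,163) match the prediction within about 1.5 px. The wrist crop shows the block between the pins under the lever. Next, approach the knob.

Request:
play_rows --motion '[[[0,0,0,0.03,0.005,0.005,-1],[0,0,0,0.07,0.011,0.005,-1],[0,0,0,0.11,0.017,0.005,-1],[0,0,0,0.15,0.023,0.005,-1],[0,0,0,0.18,0.028,0.005,-1],[0,0,0,0.1866,0.029,0,-1],[0,0,0,0.1866,0.029,-0.03,-1],[0,0,0,0.1866,0.029,-0.06,-1],[0,0,0,0.1866,0.029,-0.08,-1],[0,0,0,0.1866,0.029,-0.088,-1],[0,0,0,0.1866,0.029,-0.088,-1],[0,0,0,0.1866,0.029,-0.088,-1]]]'

```text
time_s: 9.15
ee_pos: [0.669, 0.1197, 0.2145]
eef_rot: [0.242, -3.13, 0.0]
ft_force: [-0.2, 0.9, 0.1]
grip_width: 1.003
finger_force: 0.0
```

Run:
```python
from h import *
o=manip.observe();print(o["time_s"],o["ee_pos"],o["ft_force"],o["q"])
out=[]
for n in("scene","wrist"):
    im=manip.snapshot(n)[...,::-1].copy()
    if n=="scene": x,y,s=134,118,60
    else: x,y,s=182,240,90
    out.append(cv2.resize(im[y:y+2*s,x:x+2*s],(400,400),interpolation=cv2.INTER_CUBIC))
cv2.imwrite("pics/c5.png",np.hstack(out))
```

```text
9.15 [0.66901842 0.11966176 0.21450884] [-0.21019003  0.86494541  0.14011089] [ 6.76078045e-02  1.90053204e-01  1.49181522e+00 -2.89108770e-05
  1.46155506e+00 -1.65739592e+00]
```

View pics/c5.png

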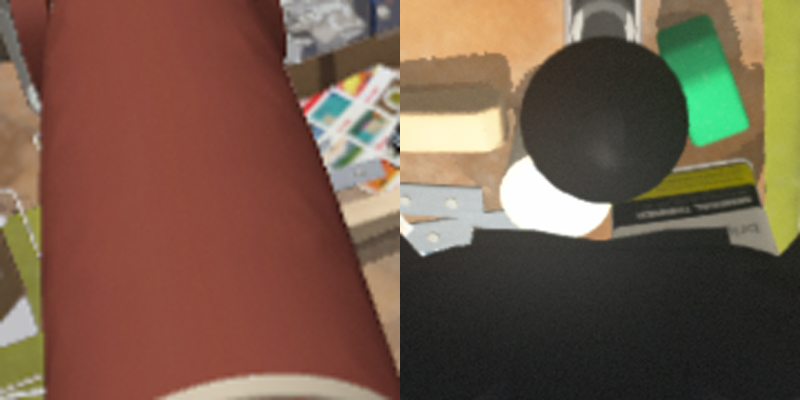

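The wrist crop shows the knob centred between the fingers, at about (274,293.5) full-frame. Next I'll check that against the predicted position and list the arc's shifts.

Run:
```python
from h import *
np.set_printoptions(precision=4,suppress=True)
c=manip.get_calibration("wrist");K=cast(c,(274.2,293.5),.24,True)[0];print("knob",K, "tcp",manip.observe()["ee_pos"],"cam",(-np.array(c["R"]).T@c["t"]))
y=.1557
def k(t):
    L=1.45-t;x=.085-.18*np.cos(L)+.0465*np.sin(L);return np.array([.5634+x*np.cos(y),.103+x*np.sin(y),.056+.18*np.sin(L)+.0465*np.cos(L)])
print(k(0));
for t in np.r_[np.linspace(0.08,1.12,14),1.2,1.28,1.36,1.41,1.45,1.48]: print(round(t,3),k(t)-k(0))
```

```text
knob [0.6737 0.1209 0.24  ] tcp [0.6704 0.1198 0.2174] cam [0.604  0.1092 0.3598]
[0.6715 0.12   0.2403]
0.08 [-0.0146 -0.0023  0.0014]
0.16 [-0.0293 -0.0046  0.0015]
0.24 [-0.044  -0.0069  0.0005]
0.32 [-0.0585 -0.0092 -0.0017]
0.4 [-0.0728 -0.0114 -0.005 ]
0.48 [-0.0868 -0.0136 -0.0095]
0.56 [-0.1004 -0.0158 -0.0152]
0.64 [-0.1135 -0.0178 -0.0219]
0.72 [-0.126  -0.0198 -0.0296]
0.8 [-0.1379 -0.0217 -0.0383]
0.88 [-0.1491 -0.0234 -0.048 ]
0.96 [-0.1595 -0.025  -0.0586]
1.04 [-0.1689 -0.0265 -0.0699]
1.12 [-0.1775 -0.0279 -0.082 ]
1.2 [-0.1851 -0.0291 -0.0947]
1.28 [-0.1917 -0.0301 -0.108 ]
1.36 [-0.1971 -0.0309 -0.1218]
1.41 [-0.2    -0.0314 -0.1306]
1.45 [-0.202  -0.0317 -0.1378]
1.48 [-0.2033 -0.0319 -0.1432]
```

Request:
play_rows --motion '[[[0,0,0,0.001,0.0005,0.003,-1],[0,0,0,0.001,0.0005,0.003,-1],[0,0,0,0.001,0.0005,0.003,1],[0,0,0,0.001,0.0005,0.003,1],[0,0,0,0.001,0.0005,0.003,1],[0,0,0,0.001,0.0005,0.003,1],[0,0,0,0.001,0.0005,0.003,1],[0,0,0,0.001,0.0005,0.003,1],[0,0,0,0.001,0.0005,0.003,1],[0,0,0,0.001,0.0005,0.003,1],[0,0,0,0.001,0.0005,0.003,1]]]' --squeeze 60

```text
time_s: 10.17
ee_pos: [0.6707, 0.1206, 0.2186]
eef_rot: [-0.242, 3.132, 0.001]
ft_force: [-0.9, 2.8, 2.4]
grip_width: 0.341
finger_force: 59.0
```

Request:
play_rows --motion '[[[0,0,0,-0.007,-0.001,0.001,1],[0,0,0,-0.015,-0.002,0.0015,1],[0,0,0,-0.022,-0.0035,0.0015,1],[0,0,0,-0.029,-0.0045,0.0015,1],[0,0,0,-0.037,-0.006,0.001,1],[0,0,0,-0.044,-0.007,0.0005,1],[0,0,0,-0.044,-0.007,0.0005,1]]]'

```text
time_s: 10.75
ee_pos: [0.6257, 0.1135, 0.219]
eef_rot: [-0.242, 3.131, 0.001]
ft_force: [3.2, 4.0, 0.8]
grip_width: 0.346
finger_force: 59.5
```

Request:
play_rows --motion '[[[0,0,0,-0.0145,-0.0023,-0.002,1],[0,0,0,-0.029,-0.0045,-0.0055,1],[0,0,0,-0.043,-0.0067,-0.01,1],[0,0,0,-0.0565,-0.009,-0.0155,1],[0,0,0,-0.0695,-0.011,-0.0225,1],[0,0,0,-0.082,-0.013,-0.03,1],[0,0,0,-0.094,-0.015,-0.039,1],[0,0,0,-0.105,-0.0165,-0.0485,1],[0,0,0,-0.1155,-0.018,-0.059,1],[0,0,0,-0.125,-0.0196,-0.0705,1],[0,0,0,-0.1335,-0.021,-0.0825,1],[0,0,0,-0.1335,-0.021,-0.0825,1]]]'

```text
time_s: 11.75
ee_pos: [0.4916, 0.0924, 0.135]
eef_rot: [0.245, -3.131, -0.001]
ft_force: [2.5, 4.4, 3.8]
grip_width: 0.343
finger_force: 64.3
```

Request:
play_rows --motion '[[[0,0,0,-0.004,-0.0006,-0.0065,1],[0,0,0,-0.0076,-0.0012,-0.0127,1],[0,0,0,-0.011,-0.0017,-0.019,1],[0,0,0,-0.0142,-0.0022,-0.026,1],[0,0,0,-0.017,-0.0026,-0.0325,1],[0,0,0,-0.0196,-0.003,-0.0398,1],[0,0,0,-0.021,-0.0033,-0.044,1],[0,0,0,-0.0225,-0.0035,-0.0486,1],[0,0,0,-0.0235,-0.0037,-0.052,1],[0,0,0,-0.0245,-0.0038,-0.0558,1],[0,0,0,-0.0245,-0.0038,-0.0558,1],[0,0,0,-0.0245,-0.0038,-0.0558,1]]]'

```text
time_s: 12.75
ee_pos: [0.4677, 0.0885, 0.0823]
eef_rot: [0.239, -3.128, -0.001]
ft_force: [-11.3, 3.0, 13.8]
grip_width: 0.347
finger_force: 67.2
```

Request:
play_rows --motion '[[[0,0,0,0,0,-0.001,1],[0,0,0,0,0,-0.002,1],[0,0,0,0,0,-0.003,1],[0,0,0,0,0,-0.003,1],[0,0,0,0,0,-0.003,1],[0,0,0,0,0,-0.003,1]]]'

```text
time_s: 13.25
ee_pos: [0.4668, 0.0884, 0.0793]
eef_rot: [0.239, -3.125, -0.0]
ft_force: [-14.1, 2.3, 17.5]
grip_width: 0.344
finger_force: 67.4
```

Request:
play_rows --motion '[[[0,0,0,0.001,0,-0.001,1],[0,0,0,0.001,0,-0.002,1],[0,0,0,0.001,0,-0.003,1],[0,0,0,0.001,0,-0.003,1],[0,0,0,0.001,0,-0.003,1],[0,0,0,0.001,0,-0.003,1]]]'

```text
time_s: 13.75
ee_pos: [0.4669, 0.0884, 0.076]
eef_rot: [0.247, -3.122, 0.001]
ft_force: [-16.5, 3.6, 18.3]
grip_width: 0.346
finger_force: 68.4
```

Run:
```python
from h import *
np.set_printoptions(precision=4,suppress=True)
o=manip.observe();R=Rn.from_rotvec(o["eef_rot"]).as_matrix();print(o["time_s"],o["ee_pos"],o["ft_force"],o["moment"],R[:,2])
c=manip.get_calibration("wrist");w=manip.snapshot("wrist")[...,::-1].copy();s=manip.snapshot("scene")[...,::-1].copy();t=manip.snapshot("top")[...,::-1].copy()
for n,i in(("w",w),("s",s),("t",t)): cv2.imwrite(f"pics/{n}6.png",i)
print("pred knob down px",proj(c,[[.4695,.0883,.1025],[.5634,.103,.054]],True))
for n in("scene","top"): print(n,proj(manip.get_calibration(n),[[.4695,.0883,.1025],[.5634,.103,.06]]))
a=cv2.resize(w,(800,600))[:, :]
a[:200,:267]=cv2.resize(s[225:315,160:280],(267,200));a[:200,533:]=cv2.resize(t[200:290,160:280],(267,200))
cv2.imwrite("pics/c6.png",a)
```

```text
13.75 [0.4669 0.0884 0.076 ] [-16.4889   3.6228  18.305 ] [0.4555 2.1464 1.0173] [-0.0095 -0.0013 -1.    ]
pred knob down px [[271.5162 295.7878]
 [271.4333 377.5485]]
scene [[226.6497 290.2218]
 [216.7702 263.875 ]]
top [[215.8752 264.8844]
 [214.4083 239.9184]]
```

View pics/c6.png

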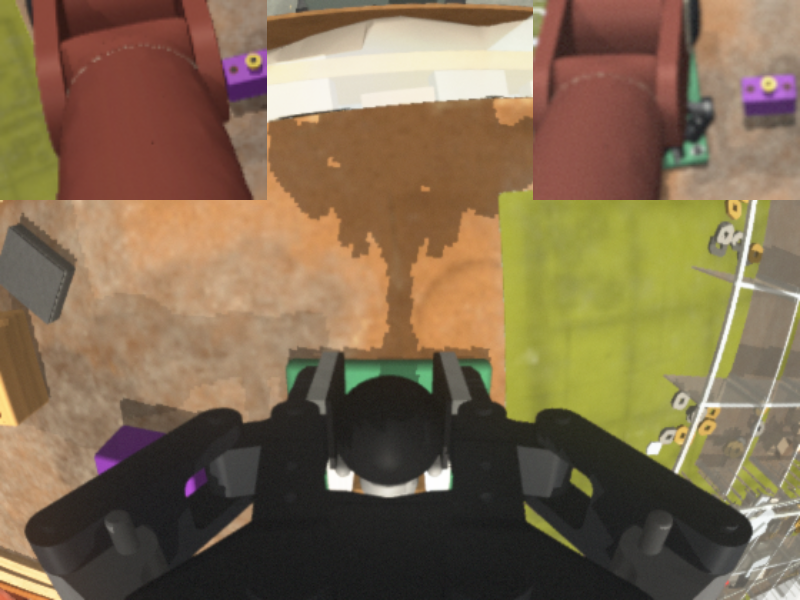

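The knob sits at (274,302) between the fingers, about where "lever down" is predicted. Much of the wrist force is radial, so I'll grip harder, relax x and push down again.

Request:
play_rows --motion '[[[0,0,0,-0.001,0,0,1],[0,0,0,-0.002,0,0,1],[0,0,0,-0.003,0,0,1],[0,0,0,-0.003,0,0,1],[0,0,0,-0.003,0,0,1],[0,0,0,-0.003,0,0,1]]]' --squeeze 110

```text
time_s: 14.4
ee_pos: [0.4674, 0.0885, 0.0776]
eef_rot: [0.247, -3.132, 0.001]
ft_force: [-7.4, 3.4, 15.3]
grip_width: 0.334
finger_force: 107.1
```

Request:
play_rows --motion '[[[0,0,0,-0.002,0,-0.001,1],[0,0,0,-0.002,0,-0.002,1],[0,0,0,-0.002,0,-0.003,1],[0,0,0,-0.002,0,-0.004,1],[0,0,0,-0.002,0,-0.004,1],[0,0,0,-0.002,0,-0.004,1]]]'

```text
time_s: 14.9
ee_pos: [0.4667, 0.0884, 0.0745]
eef_rot: [-0.247, 3.129, -0.002]
ft_force: [-6.3, 3.6, 17.9]
grip_width: 0.335
finger_force: 107.3
```

Request:
play_rows --motion '[[[0,0,0,0,0,0,1],[0,0,0,0,0,0,1],[0,0,0,0,0,0,1],[0,0,0,0,0,0,1],[0,0,0,0,0,0,1],[0,0,0,0,0,0,1],[0,0,0,0,0,0,1],[0,0,0,0,0,0,1],[0,0,0,0,0,0,1],[0,0,0,0,0,0,1],[0,0,0,0,0,0,1],[0,0,0,0,0,0,1]]]'

```text
time_s: 15.9
ee_pos: [0.4667, 0.0884, 0.0746]
eef_rot: [-0.247, 3.129, -0.002]
ft_force: [-6.4, 2.4, 17.0]
grip_width: 0.335
finger_force: 107.3
```

Run:
```python
from h import *
np.set_printoptions(precision=4,suppress=True)
# ball rows along the centre column: measure before/after to see if the ball moved
o=manip.observe();c=manip.get_calibration("wrist");w=manip.snapshot("wrist")[...,::-1].copy();cv2.imwrite("pics/w7.png",w)
print(o["time_s"],o["ee_pos"],o["ft_force"],o["q"])
y=.1557
def k(t,n):
    L=1.45-t;x=.085-.18*np.cos(L)+.0465*np.sin(L);return [n[0]+x*np.cos(y),n[1]+x*np.sin(y),.056+.18*np.sin(L)+.0465*np.cos(L)]
for n in((.5634,.103),(.5654,.1037)):
  for t in(1.38,1.42,1.45): print(n,t,proj(c,[k(t,n)],True)[0])
for f in("w6","w7"):
    g=cv2.cvtColor(cv2.imread(f"pics/{f}.png"),cv2.COLOR_BGR2GRAY).astype(int)
    print(f,"top edge col 274:",g[250:275,272:277].mean(1).astype(int).tolist(),"bottom",g[325:352,272:277].mean(1).astype(int).tolist())
```

```text
15.9 [0.4667 0.0884 0.0746] [-6.3597  2.4065 16.9743] [ 0.031  -0.1612  2.0927 -0.0012  1.2073 -1.697 ]
(0.5634, 0.103) 1.38 [271.1605 323.8423]
(0.5634, 0.103) 1.42 [271.2349 308.9954]
(0.5634, 0.103) 1.45 [271.2874 298.8614]
(0.5654, 0.1037) 1.38 [272.1569 328.169 ]
(0.5654, 0.1037) 1.42 [272.1912 313.307 ]
(0.5654, 0.1037) 1.45 [272.2141 303.1385]
w6 top edge col 274: [85, 77, 66, 72, 77, 83, 89, 92, 93, 93, 95, 94, 68, 42, 31, 32, 34, 32, 33, 31, 33, 33, 32, 33, 32] bottom [60, 58, 55, 52, 50, 46, 44, 44, 45, 44, 44, 44, 43, 49, 79, 140, 200, 222, 224, 222, 220, 221, 193, 77, 35, 34, 34]
w7 top edge col 274: [82, 73, 67, 72, 77, 83, 89, 92, 92, 92, 94, 94, 75, 46, 34, 33, 33, 32, 33, 33, 32, 31, 32, 30, 33] bottom [60, 58, 56, 53, 51, 47, 45, 43, 44, 44, 44, 45, 44, 49, 79, 139, 198, 222, 224, 221, 219, 213, 183, 75, 35, 37, 34]
```

The knob moved with the hand with no slip, and the force grew only 0.8 N/mm (spring-like). So the stop isn't reached yet, and I'll keep pushing until it stiffens.

Request:
play_rows --motion '[[[0,0,0,0,0,-0.001,1],[0,0,0,-0.0005,0,-0.002,1],[0,0,0,-0.001,0,-0.003,1],[0,0,0,-0.001,0,-0.004,1],[0,0,0,-0.001,0,-0.004,1],[0,0,0,-0.001,0,-0.004,1]]]'

```text
time_s: 16.45
ee_pos: [0.4665, 0.0884, 0.0732]
eef_rot: [-0.248, 3.129, -0.003]
ft_force: [-13.6, 1.8, 31.4]
grip_width: 0.335
finger_force: 108.3
```

Request:
play_rows --motion '[[[0,0,0,-0.001,0,-0.001,1],[0,0,0,-0.001,0,-0.001,1],[0,0,0,-0.001,0,-0.001,1],[0,0,0,-0.001,0,-0.001,1],[0,0,0,-0.001,0,-0.001,1],[0,0,0,-0.001,0,-0.001,1],[0,0,0,-0.001,0,-0.001,1],[0,0,0,-0.001,0,-0.001,1],[0,0,0,-0.001,0,-0.001,1],[0,0,0,-0.001,0,-0.001,1]]]'

```text
time_s: 17.28
ee_pos: [0.4665, 0.0884, 0.0731]
eef_rot: [-0.247, 3.126, -0.003]
ft_force: [-11.1, 2.6, 33.9]
grip_width: 0.336
finger_force: 108.4
```

Another 1 mm of command moved the tool only 0.1 mm, and the force rose to 34 N and held steady. The lever is hard on its stop.

```bash
python3 -c "
from plant import manip
print(manip.close_job())"
```

```text
the job is handed in; nothing more can be done
None
```

The block with the raised insert is in the nest, and the lever is held hard on its stop with a steady push of about 34 N. I handed the job in at about 17 s; I judged the stop and the insert being home from force and position, since the plunger was hidden from the cameras.

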